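# Roll a bar into the vee and clamp it

## Robot

A 6-joint arm with a two-finger parallel gripper is mounted at the origin on a cart in front of the work surface, level with it; the furniture and walls round the work are solid. World frame = base frame: x ahead of the robot, y to its left, z up, the work surface at z = 0. Lengths are in m, angles in rad, forces in N, time in s.
With the tool pointing down it reaches from about 0.325 to 0.9 m from the base axis. Payload 6.1 kg.
Tool frame: the origin (TCP) lies midway between the tips of the shut fingers; the grasp point (between the pads) lies 19 mm behind it; z points along the fingers, y is the line along which they close (so a half turn about z gives the same grasp; the last joint's range is limited). The gripper opens to 85 mm and grips with 20 to 120 N. Pads are 22 mm wide; open, the fingers measure 114 mm over their backs; the gripper's body (76 mm by 85 mm) begins 54 mm behind the grasp point. The pads swing forward as they close: fully open they stand 13 mm farther back than shut.
Start: joints at [-1.239, 0.22, 1.526, -0, 1.395, -0.126], TCP at [0.276, -0.561, 0.231] pointing down, gripper open.
Joint ranges: [-2.98, 2.98], [-0.91, 2.08], [0.09, 2.57], [-1.24, 4.39], [0.2, 2.65], [-2.68, 2.68]. Speed limits (rad/s): [2.57, 2.57, 3.01, 3.14, 3.14, 3.14].

## Interface

Orientations are given as a unit quaternion [w, x, y, z].
In Python, from bench import * gives the robot as it stands.
- The arm moves only by the tool step_arm, never from a script. Its argument "moves" is a list of rows, each a list of 5 numbers: the shift along the tool's x, y, z in mm, then the turn about the tool's z in degrees, then the finger opening in mm, from 0 to 85.4. In form: [[tx, ty, tz, yaw, grip], ...]. A call has exactly 8 rows; each row is the pose to reach, as a shift and turn from the pose commanded when the call began, along the tool's axes at that moment; what a row does not reach only later rows make up. A row lasts 1/12 s, in which the tool goes at most 41.7 mm and 7.16 degrees, less where a joint would pass 70% of its speed; a pose out of reach is approached as far as the arm can. A call with a gripper value outside its range is refused whole. The fingers move at their own pace and stop on an object; "grip_force" is the grip in N (left out, the last holds). Time passes only in rows, so rows that repeat a pose let the fingers close, or fill a call up. It gives the time, the measured TCP pose, the force, the opening and the grip force at its end, in the units of the state.
- get_obs(): the state, without advancing time (a new reading comes with each control period).
- get_image(name): name is "side" or "top"; returns a dict with "img" (400x640x3 uint8, blue, green, red), "vfov" (degrees; the focal length in pixels is half the picture's height over the tangent of half this angle, whatever the lens; pixels are square), "cx", "cy" (the principal point, pixels), "dist" ([k1, k2, p1, p2, k3] as OpenCV has them; the pictures are not rectified), "T" (4x4, takes a point from camera to world coordinates). Camera axes: x right, y up, looking along -z (the intrinsics and any distortion apply to the point x, -y, -z); pixel columns grow to the right and rows downward; lengths in m; the calibration is good to about 2 mm. A picture is of the moment at which its call begins. There is no depth.
- hand_in(): hands the job in; it is judged then, once.
Trained networks look in a picture, given as the dict that the camera call returned (one of the last four; its "shot" number tells which), for a name from the list of things; names that differ only in an ending like _2 or _b are one class to them, and where a whole thing is asked for, a point or a joint stands for the part that bears it (a point fixed in the world has none). Each returns a list of dicts, best first, with "confidence" (0 to 1); they miss things now and then, are a little off and sometimes report something else, mostly with a low value. They report only what shows in the picture. A call takes as long as a camera call. They do not tell look-alikes from the thing itself.
- search_frame(picture, thing): "position" ([x, y, z] in m, in world coordinates, good to about 4 mm: the middle of the surface that is visible of it).
- outline_of(picture, thing): "mask" (400x640 bool, what is visible of it).
- landmark_of(picture, thing): "position" ([x, y, z] in m, in world coordinates, good to about 4 mm: a listed point, or the origin of a listed thing).
The state is a dict: "time": time; "q": joint angles; "qvel": joint speeds; "joint_efforts": joint torques, N m; "eef_pos": TCP position; "ee_rot": TCP orientation; "force": force on the tool from outside, world axes, zero at the start; "ft_torque": the same for the moment, N m; "grip_width": finger opening in m; "grip_force": force on a finger pad.
Only numpy, scipy, OpenCV 4.12 (cv2) and the standard library are available. Lean on these libraries where they do the work, as an engineer would, in place of code of your own. Each camera call takes 0.05 s, during which the arm holds its last target. There are 200 camera calls.

## Task

Roll the round aluminium bar along the fixture's loading ledge into the vee, without lifting it off and without shifting it endways, then take the gripper off it and let it settle by itself. Only then swing the hinged strap over and press its T-handle down until the pad bears on the bar. Leave the other things on the bench alone.

Things in the scene. Friction and masses are not known exactly. Their poses are not given: they have to be found in the camera images.
- fixture: Grey steel vee fixture fixed to the bench. Origin: under the vee's bottom line, mid-length, at bench height; z up, y along the vee, x from the loading ledge (-x side, nearest the robot) across the vee to the hinge (+x side). Base plate x -130 to 75, 130 mm in y, 12 mm thick; ledge and vee 110 mm long in y. Two hinge cheeks at x 39 to 61, y -31 to 31, top z 90 mm
- ledge (a point): Bottom line of the loading ledge, a shallow 5 degree trough where the bar starts; 70 mm before the vee, 33.5 mm above the bench, mid-length. The ledge rises to z 37 mm at 40 mm either side of this line; at the near end a lip (fixture x -122 to -110) has its top at z 42 mm; at the other end (fixture x -24, z 36) the vee begins
- seat (a point): Where the bar's centre lies when seated in the 90 degree vee: on the vee's middle plane, 47.4 mm above the bench, mid-length. The vee's bottom is at z 12 mm, its near edge 24 mm before the middle at z 36, its far edge 36 mm beyond at z 48
- bar: Turned aluminium bar, 50 mm diameter, 140 mm long, 0.5 to 0.9 kg, smooth (friction about 0.3). Origin at its centre, y along its length, parallel to the vee; it turns about y as it rolls. It starts in the trough of the ledge, centre 58.6 mm above the bench, at most 62 mm up at the ledge's edge. A push of 1 to 5 N rolls it; it drops into the vee once its centre is past fixture x -24 mm
- strap (a joint): Angle of the hinged steel strap (24 mm wide, 6 mm thick), rad: 0 = closed (level, pointing to the fixture's -x, pad just touching a seated bar), grows as it opens; 1.57 = upright, stop at 2.1; starts open, leaning back. Stiff hinge, about 0.2 N m of friction (2 to 4 N at the handle): it stays where it is left
- hinge (a point): On the strap's hinge axis (parallel to the fixture's y), 50 mm past the vee's middle, 80 mm above the bench
- handle (a point): Centre of the strap's black T-handle, a 12 mm round rod 70 mm long parallel to the hinge axis, 105 mm from it; with the strap at angle a it lies at x = 50 - 105 cos a, z = 80 + 105 sin a mm of the fixture
- pad (a point): Rubber pad 22 x 24 x 6.6 mm under the strap, 50 mm from the hinge axis; the point is the middle of its pressing face
- micrometer: Bystander: outside micrometer lying flat, 54 x 162 x 15 mm, origin under its centre
- ring_gauge: Bystander: steel ring 53 mm across, 16 mm high, lying flat, origin under its centre
- oilstone: Bystander: grey-brown stone 25 x 100 x 12 mm, origin under its centre
- insert_box: Bystander: small closed plastic box 54 x 62 x 17 mm, origin under its centre
There are look-alikes about, which are no part of the job. Several things have the shape of the bar; the one meant has the colours described above.

How it is judged:
On the way:
1. the bar has settled in the vee by itself, not touched by the fingers, while the strap is still open (distance between bar and seat below 0.025 m and x of bar in the frame of fixture between -0.004 and 0.004 m and z of bar in the frame of fixture between 0.0434 and 0.0514 m and angle between the y axis of bar and the y axis of fixture, either way round below 0.05 rad and linear speed of bar below 0.02 m/s and angular speed of bar below 0.5 rad/s and contact force between the fingers and bar below 0.1 N and value of joint strap above 0.8 rad), for 0.2 s.
At the end, for the whole second after the job is handed in: The bar lies at rest in the vee (within 4 mm across and in height, 0.05 rad, and within 25 mm of the vee's mid-length), the strap is down (within 0.05 rad of closed) and its pad bears on the bar with at least 0.2 N (distance between bar and seat below 0.025 m and x of bar in the frame of fixture between -0.004 and 0.004 m and z of bar in the frame of fixture between 0.0434 and 0.0514 m and angle between the y axis of bar and the y axis of fixture, either way round below 0.05 rad and value of joint strap between -0.05 and 0.05 rad and contact force between strap and bar above 0.2 N and linear speed of bar below 0.02 m/s); the robot touches nothing.
It fails at once if the bar was lifted more than about 10 mm off the ledge (z of bar in the frame of fixture above 0.073 m).
It fails at once if the bar fell off the fixture (z of bar in the frame of fixture below 0.035 m).
It fails at once if a bystander was moved more than 20 mm (distance of any of micrometer, ring_gauge, oilstone, insert_box from where it was at the start of the episode above 0.02 m).
It also fails if it takes over 59 s, if anything falls off the work surface, if the arm or the gripper's body presses on something with over 40 N, if the wrist force passes 120 N, or if a joint passes its speed limit or range.

## Working session

There is one attempt and no reset: what is moved stays moved. The work goes in short steps, Python scripts to look and compute and a tool call to move; the robot and the scene stay as the last step left them, time stands still between calls to the robot, and variables do not carry over. Pictures are saved under pics/ and viewed, at most 10 in all, crops included, and the job is handed in when it is done.

Besides the shell and the picture viewer there is one more tool, called after "Emit:" by a JSON object that holds its "fn" and its "kwargs". step_arm: Moves the arm, as the interface text tells. Its arguments: {"type":"object","properties":{"moves":{"type":"array","items":{"type":"array","items":{"type":"number"}}},"grip_force":{"type":"number"}},"required":["moves"]}

```bash
mkdir -p pics; cat > h.py <<'E'
from bench import *
import numpy as np, cv2
def proj(p,P):
    P=np.atleast_2d(P).astype(float); T=np.array(p["T"]); f=200/np.tan(np.radians(p["vfov"])/2)
    c=(np.linalg.inv(T)@np.c_[P,np.ones(len(P))].T)[:3].T*[1,-1,-1]
    K=np.array([[f,0,p["cx"]],[0,f,p["cy"]],[0,0,1.]])
    return cv2.projectPoints(c,np.zeros(3),np.zeros(3),K,np.array(p["dist"],float))[0][:,0]
E
python3 - <<'E'
from h import *
o=get_obs(); print(o)
ims=[]
for n in ("side","top"):
    p=get_image(n); cv2.imwrite(f"pics/{n}0.png",p["img"]); print(n,np.round(p["T"],3).tolist(),p["vfov"])
    for t in ["fixture","ledge","seat","bar","hinge","handle","pad","micrometer","ring_gauge","oilstone","insert_box"]:
        try:
            for d in landmark_of(p,t)[:3]: print(t,np.round(d["position"],3),round(d["confidence"],2),proj(p,d["position"])[0].round())
        except Exception as e: print(t,e)
E
```

```text
{'time': 0.0, 'q': array([-1.23910349e+00,  2.21221313e-01,  1.52760217e+00, -1.58648843e-05,
        1.39467113e+00, -1.26083398e-01]), 'qvel': array([ 0.00127436,  0.00011716, -0.001576  , -0.00083145, -0.00033356,
        0.00113372]), 'joint_efforts': array([-4.98692461e-04, -4.96897209e+01, -3.89389515e+01, -1.80441925e-04,
        1.09373839e-02,  3.36841296e-06]), 'eef_pos': array([ 0.27602868, -0.56008467,  0.23020694]), 'ee_rot': array([-9.45156623e-04,  9.73918519e-01,  2.26896040e-01, -1.05360176e-04]), 'force': array([-0.30413522,  0.45483187,  0.06918288]), 'ft_torque': array([-0.01689884,  0.01548995,  0.00930802]), 'grip_force': 0.0, 'grip_width': 0.08539298078530914}
side [[-0.93, 0.17, -0.326, 0.044], [-0.368, -0.419, 0.83, 1.128], [0.004, 0.892, 0.452, 0.661], [0.0, 0.0, 0.0, 1.0]] 49.622347233999704
fixture [0.561 0.173 0.   ] 0.71 [268. 230.]
ledge [0.491 0.16  0.031] 0.69 [292. 223.]
seat [0.554 0.166 0.048] 0.75 [271. 215.]
bar [0.308 0.254 0.025] 0.6 [343. 256.]
bar [0.482 0.164 0.058] 0.58 [294. 216.]
hinge [0.605 0.18  0.083] 0.96 [252. 203.]
handle [0.623 0.
[... 375 characters left out ...]
1.0]] 53.627992973362836
fixture [0.555 0.166 0.003] 0.74 [275. 174.]
ledge [0.491 0.155 0.033] 0.58 [277. 195.]
ledge [ 0.477 -0.303  0.001] 0.16 [441. 205.]
seat [0.559 0.169 0.049] 0.63 [272. 170.]
bar [0.306 0.262 0.025] 0.89 [236. 263.]
bar [0.492 0.163 0.058] 0.66 [273. 194.]
hinge [0.604 0.178 0.081] 0.71 [268. 151.]
handle [0.627 0.181 0.18 ] 0.91 [262. 131.]
pad [0.604 0.178 0.127] 0.74 [266. 146.]
pad [0.492 0.164 0.061] 0.58 [273. 194.]
micrometer [ 0.531  0.393 -0.002] 0.57 [196. 181.]
micrometer [ 0.648 -0.244  0.   ] 0.51 [419. 146.]
ring_gauge [0.378 0.395 0.003] 0.58 [191. 235.]
oilstone [ 0.648 -0.247  0.001] 0.6 [421. 146.]
insert_box [ 0.477 -0.303  0.002] 0.58 [441. 205.]
```

```bash
python3 - <<'E'
from h import *
a=cv2.imread("pics/top0.png")[70:310,150:470]; cv2.imwrite("pics/c1.png",cv2.resize(a,None,fx=2.5,fy=2.5,interpolation=cv2.INTER_CUBIC))
a=cv2.imread("pics/side0.png")[140:300,200:400]; cv2.imwrite("pics/c2.png",cv2.resize(a,None,fx=3.75,fy=3.75,interpolation=cv2.INTER_CUBIC))
E
```

```text
(no output)
```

View pics/c1.png

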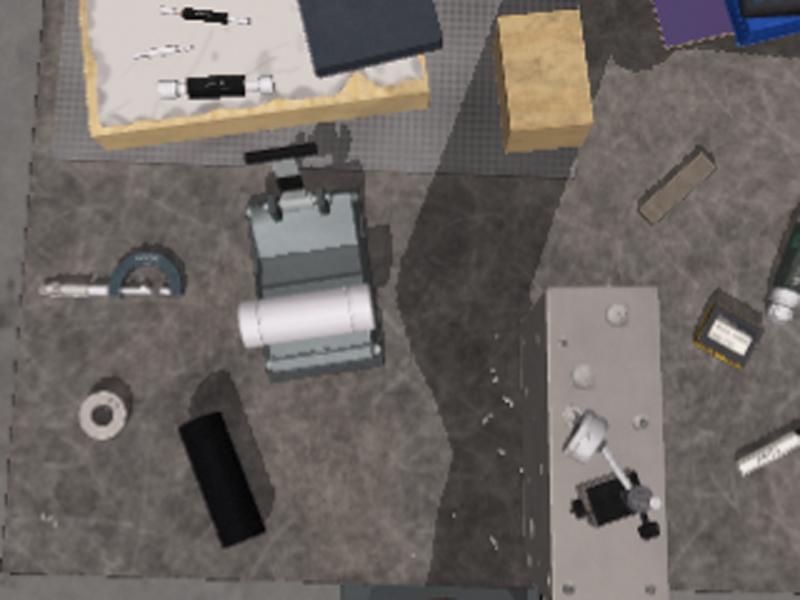

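View pics/c2.png

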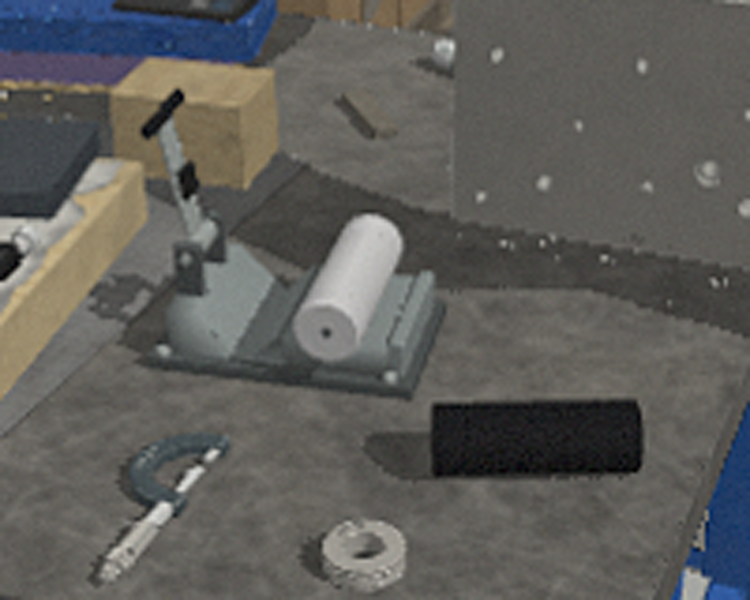

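Look-alikes: the light aluminium bar on the fixture at top px (273,194) and side px (294,216), and a black bar lying on the bench at top px (236,263) and side px (343,256). I choose the aluminium one on the ledge, and both crops show it clearly. The grey block between the arm and the fixture still needs measuring, so I look at the full side view next.

View pics/side0.png

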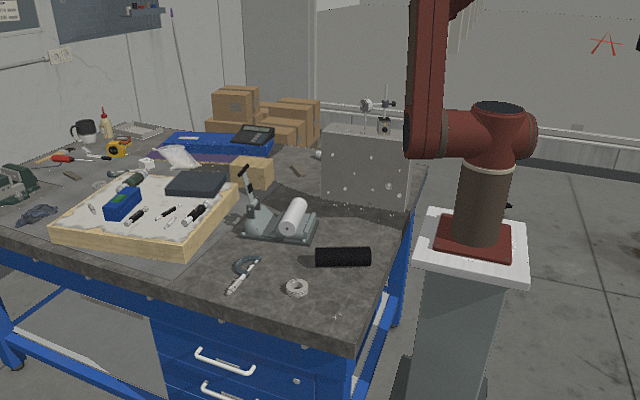

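View pics/top0.png

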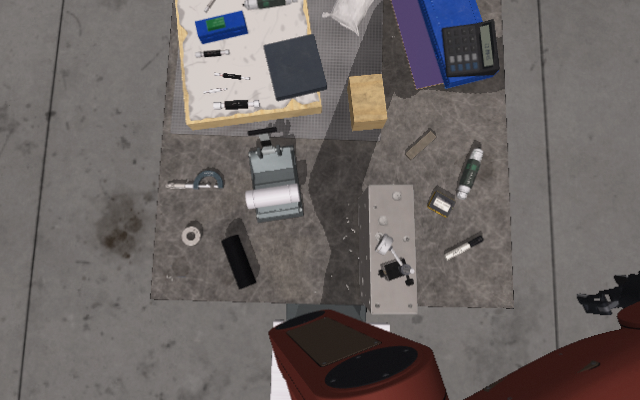

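```bash
python3 - <<'E'
from h import *
from scipy.optimize import least_squares
t=get_image("top"); s=get_image("side")
for n,a,b in [("blk farleft",(369,186),(322,124)),("indic dial",(384,243),(366,105)),("post top",(411,281),(391,102))]:
    r=least_squares(lambda X:np.r_[proj(t,X)[0]-a,proj(s,X)[0]-b],[.45,-.1,.2]); print(n,r.x.round(3),r.fun.round(1))
E
```

```text
blk farleft [ 0.487 -0.067  0.258] [-0.1 -0.3  0.4  0.1]
indic dial [ 0.362 -0.089  0.325] [ 0.1  0.5 -0.8 -0. ]
post top [ 0.292 -0.14   0.329] [-0.2 -0.8  1.3 -0.1]
```

Emit:
{"fn": "step_arm", "kwargs": {"moves": [[0, 0, -40, 2, 85], [0, 0, -80, 4, 85], [30, -10, -115, 6, 85], [60, -20, -145, 8, 85], [97, -31, -170, 10, 85], [134, -43, -190, 12, 85], [172, -55, -205, 14, 85], [210, -67, -215, 16, 85]]}}

```text
time: 1.97
eef_pos: [0.4264, -0.416, 0.445]
ee_rot: [0.001, 0.996, 0.088, 0.001]
force: [0.1, -0.9, 0.3]
grip_width: 0.0854
grip_force: 0.0
```

Emit:
{"fn": "step_arm", "kwargs": {"moves": [[27, -29, 0, 0, 85], [54, -58, 0, 0, 85], [81, -87, 0, 0, 85], [109, -116, 0, 0, 85], [136, -145, 0, 0, 85], [164, -174, 0, 0, 85], [191, -203, 0, 0, 85], [218, -232, 0, 0, 85]]}}

```text
time: 2.63
eef_pos: [0.5996, -0.1479, 0.4426]
ee_rot: [0.0, 0.996, 0.089, 0.0]
force: [-0.2, 0.9, 0.1]
grip_width: 0.0852
grip_force: 0.0
```

Emit:
{"fn": "step_arm", "kwargs": {"moves": [[-10, -40, 0, 0, 85], [-20, -80, 0, 0, 85], [-35, -118, 0, 0, 85], [-52, -156, 0, 0, 85], [-70, -194, 0, 0, 85], [-88, -232, 0, 0, 85], [-106, -270, 20, 0, 85], [-122, -306, 40, 0, 85]]}}

```text
time: 3.3
eef_pos: [0.4276, 0.1251, 0.4073]
ee_rot: [-0.0, 0.996, 0.089, 0.002]
force: [0.4, -0.1, -0.8]
grip_width: 0.0849
grip_force: 0.0
```

```bash
python3 - <<'E'
from h import *
R={}
for n in ("side","top","side","top"):
    p=get_image(n)
    for t in ["fixture","ledge","seat","bar","hinge","handle"]:
        d=[x["position"] for x in landmark_of(p,t) if x["confidence"]>.4 and x["position"][0]>.4]
        if d: R.setdefault(t,[]).append(d[0])
M={}
for t,v in R.items(): M[t]=np.mean(v,0); print(t,np.round(v,3).tolist())
# fit fixture pose: known local points
loc={"fixture":(0,0),"ledge":(-.07,0),"seat":(0,0),"hinge":(.05,0)}
from scipy.optimize import least_squares
def f(q):
    c,s=np.cos(q[2]),np.sin(q[2]); return np.concatenate([[q[0]+c*loc[t][0]-m[0],q[1]+s*loc[t][0]-m[1]] for t in loc for m in R.get(t,[])])
q=least_squares(f,[.557,.169,.17]).x; print(q, np.degrees(q[2]))
c,s=np.cos(q[2]),np.sin(q[2])
for t in M: d=M[t][:2]-q[:2]; print(t,(c*d[0]+s*d[1]).round(4),(-s*d[0]+c*d[1]).round(4),M[t][2].round(4))
E
```

```text
fixture [[0.558, 0.172, 0.001], [0.56, 0.172, 0.002]]
ledge [[0.49, 0.157, 0.032], [0.49, 0.158, 0.032]]
seat [[0.554, 0.17, 0.046], [0.553, 0.169, 0.046]]
bar [[0.483, 0.166, 0.06], [0.479, 0.163, 0.058]]
hinge [[0.604, 0.181, 0.081], [0.605, 0.179, 0.08]]
handle [[0.624, 0.185, 0.18], [0.622, 0.183, 0.184]]
[0.55657123 0.17071347 0.19135882] 10.964052680623873
fixture 0.0026 0.0009 0.0016
ledge -0.0682 -0.0001 0.032
seat -0.0032 -0.0006 0.0462
bar -0.0756 0.0083 0.059
hinge 0.0488 -0.0002 0.0804
handle 0.068 0.0003 0.1816
```

Emit:
{"fn": "step_arm", "kwargs": {"moves": [[1, -10, 40, 0, 85], [1, -19, 80, 0, 85], [1, -19, 120, 0, 85], [1, -19, 160, 0, 85], [1, -19, 200, 0, 85], [1, -19, 240, 0, 85], [1, -19, 260, 0.5, 85], [1, -19, 260, 0.5, 85]]}}

```text
time: 5.37
eef_pos: [0.4219, 0.1419, 0.1406]
ee_rot: [0.0, 0.996, 0.085, -0.005]
force: [-1.0, -0.2, 0.2]
grip_width: 0.085
grip_force: 0.0
```

```bash
python3 - <<'E'
from h import *
o=get_obs(); print(o["eef_pos"],o["force"])
p=get_image("side"); a=p["img"][140:300,200:400]; cv2.imwrite("pics/c3.png",cv2.resize(a,None,fx=3.75,fy=3.75,interpolation=cv2.INTER_CUBIC))
E
```

```text
[0.42185757 0.14193011 0.14059124] [-0.99364428 -0.16500749  0.15956863]
```

View pics/c3.png

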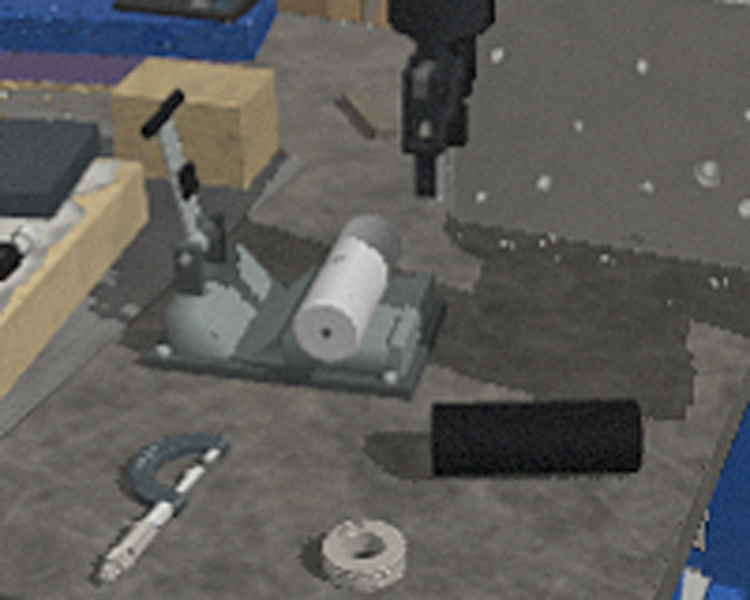

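Emit:
{"fn": "step_arm", "kwargs": {"moves": [[0, -5, 35, -1, 85], [0, -10, 65, -1, 85], [0, -10, 90, -1, 85], [0, -10, 103, -1, 85], [0, -10, 103, -1, 85], [5, -10, 103, -1, 85], [10, -10, 103, -1, 85], [15, -10, 103, -1, 85]]}}

```text
time: 6.08
eef_pos: [0.4421, 0.1554, 0.0457]
ee_rot: [-0.0, 0.996, 0.093, 0.002]
force: [0.8, -0.9, -0.8]
grip_width: 0.0846
grip_force: 0.0
```

Emit:
{"fn": "step_arm", "kwargs": {"moves": [[2, 0, 0, 0, 85], [4, 0, 0, 0, 85], [6, 0, 0, 0, 85], [8, 0, 0, 0, 85], [10, 0, 0, 0, 85], [12, 0, 0, 0, 85], [14, 0, 0, 0, 85], [16, 0, 0, 0, 85]]}}

```text
time: 6.75
eef_pos: [0.4544, 0.1579, 0.0428]
ee_rot: [0.0, 0.996, 0.094, -0.001]
force: [-1.9, -0.4, 1.6]
grip_width: 0.0848
grip_force: 1.0
```

```bash
python3 - <<'E'
from h import *
o=get_obs(); print(o["eef_pos"],o["force"])
p=get_image("side"); a=p["img"][160:260,220:345]; cv2.imwrite("pics/c4.png",cv2.resize(a,None,fx=6,fy=6,interpolation=cv2.INTER_CUBIC))
E
```

```text
[0.45444461 0.15789215 0.04281098] [-1.8996768  -0.39027354  1.58146964]
```

View pics/c4.png

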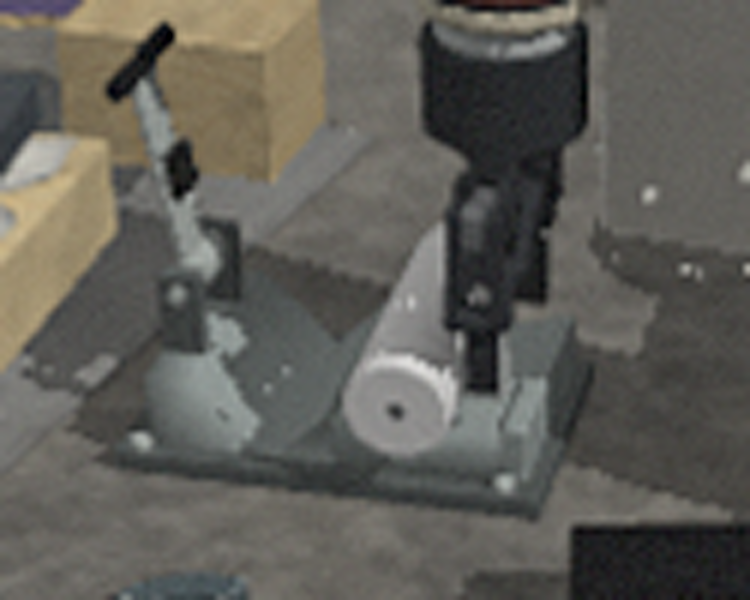

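Emit:
{"fn": "step_arm", "kwargs": {"moves": [[3, 0, 0, 0, 85], [6, 0, 0, 0, 85], [9, 0, 0, 0, 85], [12, 0, 0, 0, 85], [15, 0, 0, 0, 85], [18, 0, 0, 0, 85], [21, 0, 0, 0, 85], [24, 0, 0, 0, 85]]}}

```text
time: 7.47
eef_pos: [0.4789, 0.1625, 0.0431]
ee_rot: [-0.0, 0.996, 0.093, 0.0]
force: [-1.9, -0.8, 0.6]
grip_width: 0.0849
grip_force: 1.0
```

Emit:
{"fn": "step_arm", "kwargs": {"moves": [[2, 0, 0, 0, 85], [4, 0, 0, 0, 85], [6, 0, 0, 0, 85], [8, 0, 0, 0, 85], [10, 0, 0, 0, 85], [12, 0, 0, 0, 85], [14, 0, 0, 0, 85], [16, 0, 0, 0, 85]]}}

```text
time: 8.13
eef_pos: [0.4948, 0.1655, 0.0433]
ee_rot: [-0.0, 0.996, 0.094, 0.0]
force: [0.2, -0.4, 0.5]
grip_width: 0.085
grip_force: 0.0
```

```bash
cat > look.py <<'E'
from h import *
o=get_obs(); d=o["eef_pos"][:2]-[.557,.1705]; c,s=np.cos(.189),np.sin(.189); fx=lambda d:np.round([c*d[0]+s*d[1],-s*d[0]+c*d[1]],4)
print("tool",fx(d),o["eef_pos"],o["force"],2*np.degrees(np.arctan2(o["ee_rot"][2],o["ee_rot"][1])),o["time"])
for n in ("side","top"):
    p=get_image(n)
    for t in ("bar","handle"):
      for x in landmark_of(p,t):
        if x["confidence"]>.3 and x["position"][0]>.4: q=np.array(x["position"]); print(n,t,fx(q[:2]-[.557,.1705]),q[2].round(4),round(x["confidence"],2))
E
python3 look.py
```

```text
tool [-0.062   0.0068] [0.49482624 0.16549596 0.0432673 ] [ 0.23647107 -0.40483485  0.5456671 ] 10.730149577780203 8.1333
side bar [-0.0219  0.0057] 0.059 0.9
side handle [ 0.0683 -0.0037] 0.1816 0.86
side handle [0.0063 0.0028] -0.0014 0.44
top bar [0.0165 0.2233] 0.0006 0.45
top handle [ 0.0695 -0.0028] 0.1815 0.58
```

Emit:
{"fn": "step_arm", "kwargs": {"moves": [[2, 0, 0, 0, 85], [4, 0, 0, 0, 85], [6, 0, 0, 0, 85], [8, 0, 0, 0, 85], [10, 0, 0, 0, 85], [10, 0, 0, 0, 85], [0, 0, 0, 0, 85], [-20, 0, 0, 0, 85]]}}

```text
time: 9.1
eef_pos: [0.4764, 0.1618, 0.0437]
ee_rot: [-0.0, 0.996, 0.093, 0.001]
force: [-0.1, 0.4, 0.2]
grip_width: 0.0851
grip_force: 0.0
```

```bash
python3 look.py; python3 - <<'E'
from h import *
p=get_image("side"); a=p["img"][160:260,220:345]; cv2.imwrite("pics/c5.png",cv2.resize(a,None,fx=6,fy=6,interpolation=cv2.INTER_CUBIC))
E
```

```text
tool [-0.0808  0.0066] [0.47638347 0.16180908 0.04371882] [-0.05479346  0.38102791  0.1985442 ] 10.711057493556229 9.1
side bar [-0.0053  0.0069] 0.0504 0.78
side handle [ 0.0521 -0.0023] 0.1312 0.71
side handle [ 0.0684 -0.0025] 0.1823 0.62
side handle [-0.003   0.0074] 0.0508 0.48
top handle [ 0.0687 -0.0021] 0.1804 0.6
```

View pics/c5.png

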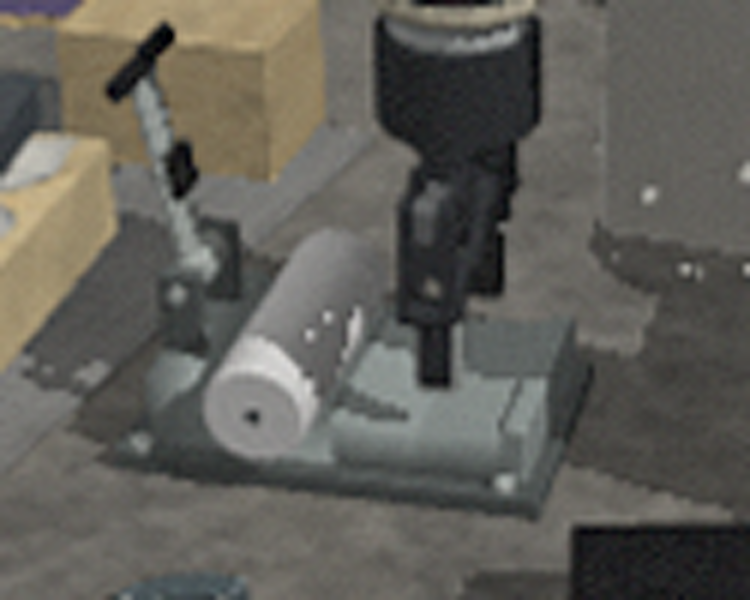

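Emit:
{"fn": "step_arm", "kwargs": {"moves": [[-10, 0, 20, 0, 85], [-10, 0, -25, 0, 85], [-10, 0, -65, 0, 70], [-10, 3, -105, 0, 55], [-5, 5, -145, 0, 45], [0, 7, -185, 0, 42], [10, 8, -220, 0, 42], [30, 8, -245, 0, 42]]}}

```text
time: 10.12
eef_pos: [0.5067, 0.1595, 0.2931]
ee_rot: [-0.0, 0.996, 0.094, 0.003]
force: [-0.2, 0.4, 0.2]
grip_width: 0.0422
grip_force: 0.0
```

Emit:
{"fn": "step_arm", "kwargs": {"moves": [[30, 0, 0, 0, 42], [65, 0, 0, 0, 42], [100, 0, 0, 0, 42], [135, 0, 0, 0, 42], [157, 0, 0, 0, 42], [157, 0, 20, 0, 42], [157, 0, 50, 0, 42], [157, 0, 80, 0, 42]]}}

```text
time: 10.78
eef_pos: [0.6616, 0.1888, 0.208]
ee_rot: [-0.0, 0.996, 0.093, 0.001]
force: [-0.2, 0.1, -0.6]
grip_width: 0.0419
grip_force: 0.0
```

```bash
python3 look.py; python3 - <<'E'
from h import *
p=get_image("side"); a=p["img"][130:230,200:325]; cv2.imwrite("pics/c6.png",cv2.resize(a,None,fx=6,fy=6,interpolation=cv2.INTER_CUBIC))
E
```

```text
tool [ 0.1062 -0.0017] [0.66163438 0.18881153 0.2080086 ] [-0.17489648  0.12678508 -0.55012442] 10.717862091128918 10.7833
side bar [-0.0062  0.0075] 0.0494 0.6
side bar [ 0.0498 -0.0005] 0.0829 0.31
side handle [ 0.0681 -0.0015] 0.1804 0.51
side handle [0.0039 0.0035] -0.0009 0.39
top bar [0.0009 0.009 ] 0.0453 0.75
top handle [-0.0004  0.0083] 0.0469 0.61
top handle [ 0.0076 -0.4273] -0.0007 0.43
```

View pics/c6.png

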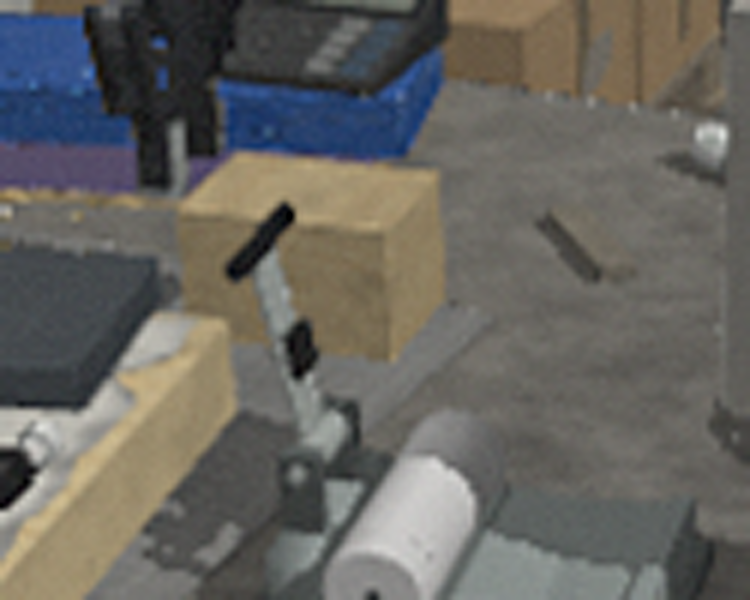

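Emit:
{"fn": "step_arm", "kwargs": {"moves": [[0, 0, 30, 0, 42], [0, 0, 56, 0, 42], [0, 0, 56, 0, 42], [-10, 0, 56, 0, 42], [-18, 0, 56, 0, 42], [-26, 0, 56, 0, 42], [-35, 0, 56, 0, 42], [-45, 0, 54, 0, 42]]}}

```text
time: 11.8
eef_pos: [0.6166, 0.1805, 0.1567]
ee_rot: [-0.0, 0.996, 0.093, 0.002]
force: [2.0, -0.4, -1.7]
grip_width: 0.0417
grip_force: 1.0
```

```bash
python3 look.py
```

```text
tool [ 0.0604 -0.0014] [0.61656246 0.18050199 0.1566625 ] [ 2.0187269  -0.379126   -1.65453942] 10.726302403004997 11.8
side bar [-0.0052  0.0068] 0.0484 0.85
side bar [0.0481 0.0022] 0.0803 0.69
side handle [0.0371 0.0011] 0.1852 0.57
top handle [ 0.038  -0.0044] 0.1829 0.67
```

Emit:
{"fn": "step_arm", "kwargs": {"moves": [[-7, 0, 1, 0, 42], [-14, 0, 3, 0, 42], [-21, 0, 5, 0, 42], [-28, 0, 8, 0, 42], [-35, 0, 12, 0, 42], [-42, 0, 16, 0, 42], [-48, 0, 20, 0, 42], [-54, 0, 24, 0, 42]]}}

```text
time: 12.77
eef_pos: [0.5616, 0.17, 0.1295]
ee_rot: [0.0, 0.996, 0.094, -0.0]
force: [1.2, 0.2, 1.2]
grip_width: 0.0421
grip_force: 0.7
```

```bash
python3 look.py
```

```text
tool [ 0.0044 -0.0013] [0.56158842 0.17004616 0.1294875 ] [1.21142821 0.24738253 1.19122595] 10.731060217992233 12.7667
side bar [-0.0045  0.0064] 0.0514 0.87
side handle [-0.0139 -0.0018] 0.1628 0.59
top bar [-0.0012  0.0065] 0.0459 0.95
top bar [-0.0158 -0.0026] 0.1624 0.65
top handle [-0.0181  0.0015] 0.1617 0.62
```

Emit:
{"fn": "step_arm", "kwargs": {"moves": [[12, 0, 0, 0, 42], [14, 0, -25, 0, 42], [14, 0, -60, 0, 40], [10, 0, -85, 0, 35], [-10, 0, -88, 0, 30], [-25, 0, -88, 0, 30], [-27, 0, -80, 0, 30], [-27, 0, -70, 0, 30]]}}

```text
time: 13.73
eef_pos: [0.5364, 0.1653, 0.2006]
ee_rot: [-0.0, 0.996, 0.094, 0.001]
force: [0.2, 0.6, -1.2]
grip_width: 0.0297
grip_force: 0.0
```

```bash
python3 look.py
```

```text
tool [-0.0212 -0.0013] [0.53644439 0.16526685 0.20063699] [ 0.22342716  0.60659813 -1.20107036] 10.73309730027485 13.7333
side bar [-0.0043  0.0073] 0.0493 0.89
side handle [-0.0153 -0.0018] 0.1625 0.59
top bar [0.0038 0.0066] 0.0469 0.97
top handle [0.0163 0.2262] -0.0033 0.32
```

Emit:
{"fn": "step_arm", "kwargs": {"moves": [[0, 0, 15, 0, 30], [0, 0, 28, 0, 30], [-2, 0, 35, 0, 30], [-5, 0, 41, 0, 30], [-9, 0, 47, 0, 30], [-13, 0, 53, 0, 30], [-16, 0, 59, 0, 30], [-19, 0, 65, 0, 30]]}}

```text
time: 14.7
eef_pos: [0.5168, 0.1616, 0.1347]
ee_rot: [-0.0, 0.996, 0.094, -0.0]
force: [-2.4, 1.0, 2.5]
grip_width: 0.0302
grip_force: 1.5
```

```bash
python3 look.py
```

```text
tool [-0.0412 -0.0012] [0.51675267 0.16162332 0.13470967] [-2.37147523  0.96923258  2.47030918] 10.735004965533538 14.7
side bar [0.003  0.0019] -0.0001 0.75
side bar [-0.0043  0.007 ] 0.0471 0.71
side handle [-0.0446  0.002 ] 0.1278 0.46
```

Emit:
{"fn": "step_arm", "kwargs": {"moves": [[-3, 0, 6, 0, 30], [-5, 0, 12, 0, 30], [-7, 0, 18, 0, 30], [-9, 0, 24, 0, 30], [-10, 0, 30, 0, 30], [-11, 0, 35, 0, 30], [-12, 0, 39, 0, 30], [-12, 0, 42, 0, 30]]}}

```text
time: 15.67
eef_pos: [0.5052, 0.1593, 0.0924]
ee_rot: [-0.0, 0.996, 0.093, -0.0]
force: [-1.3, -0.4, 1.3]
grip_width: 0.0299
grip_force: 0.7
```

Emit:
{"fn": "step_arm", "kwargs": {"moves": [[0, 0, 1, 0, 30], [0, 0, 2, 0, 30], [0, 0, 3, 0, 30], [0, 0, 4, 0, 30], [0, 0, 5, 0, 30], [0, 0, 6, 0, 30], [0, 0, 7, 0, 30], [0, 0, 7, 0, 30]]}}

```text
time: 16.33
eef_pos: [0.5056, 0.1594, 0.0859]
ee_rot: [0.0, 0.996, 0.093, 0.0]
force: [0.8, -0.4, 0.5]
grip_width: 0.0299
grip_force: 0.0
```

```bash
python3 look.py
```

```text
tool [-0.0526 -0.0013] [0.50559253 0.15936713 0.08594436] [ 0.79288535 -0.3866731   0.49371273] 10.727520630560342 16.3333
side bar [-0.0063  0.0083] 0.0478 0.75
side handle [-0.0599 -0.0005] 0.0812 0.51
```

Emit:
{"fn": "step_arm", "kwargs": {"moves": [[0, 0, 0.5, 0, 30], [0, 0, 1, 0, 30], [0, 0, 1.5, 0, 30], [0, 0, 2, 0, 30], [0, 0, 2.5, 0, 30], [0, 0, 3, 0, 30], [0, 0, 3, 0, 30], [0, 0, 3, 0, 30]]}}

```text
time: 17.3
eef_pos: [0.5057, 0.1594, 0.0846]
ee_rot: [0.0, 0.996, 0.094, 0.0]
force: [-5.1, -1.5, 12.1]
grip_width: 0.0299
grip_force: 6.1
```

Emit:
{"fn": "step_arm", "kwargs": {"moves": [[0, 0, 1, 0, 30], [0, 0, 2, 0, 30], [0, 0, 2, 0, 30], [0, 0, 2, 0, 30], [0, 0, 2, 0, 30], [0, 0, 2, 0, 30], [0, 0, 2, 0, 30], [0, 0, 2, 0, 30]]}}

```text
time: 17.97
eef_pos: [0.5058, 0.1595, 0.084]
ee_rot: [0.0, 0.996, 0.094, 0.0]
force: [-10.7, -2.5, 23.5]
grip_width: 0.0303
grip_force: 11.6
```

Emit:
{"fn": "step_arm", "kwargs": {"moves": [[0, 0, -3, 0, 30], [0, 0, -8, 0, 30], [0, 0, -20, 0, 30], [0, 0, -50, 0, 30], [-10, 0, -80, 0, 30], [-20, 0, -110, 0, 30], [-40, 0, -130, 0, 30], [-60, 0, -150, 0, 30]]}}

```text
time: 18.63
eef_pos: [0.4465, 0.1481, 0.2334]
ee_rot: [-0.0, 0.996, 0.093, 0.001]
force: [-0.3, 0.3, -0.8]
grip_width: 0.0298
grip_force: 0.0
```

Emit:
{"fn": "step_arm", "kwargs": {"moves": [[-10, 0, -10, 0, 30], [-20, 0, -20, 0, 30], [-20, 0, -30, 0, 30], [-20, 0, -30, 0, 30], [-20, 0, -30, 0, 30], [-20, 0, -30, 0, 30], [-20, 0, -30, 0, 30], [-20, 0, -30, 0, 30]]}}

```text
time: 19.3
eef_pos: [0.4267, 0.1444, 0.26]
ee_rot: [0.0, 0.996, 0.093, -0.001]
force: [0.9, -0.0, 0.2]
grip_width: 0.0298
grip_force: 0.0
```

```bash
python3 look.py; python3 - <<'E'
from h import *
p=get_image("side"); a=p["img"][160:260,220:345]; cv2.imwrite("pics/c7.png",cv2.resize(a,None,fx=6,fy=6,interpolation=cv2.INTER_CUBIC))
E
```

```text
tool [-0.1328 -0.0011] [0.42674723 0.14444478 0.26003795] [ 0.86460204 -0.01993511  0.16949644] 10.722804075138116 19.3
side handle [0.048  0.0021] 0.0809 0.65
side handle [-0.0606  0.0011] 0.0794 0.63
```

View pics/c7.png

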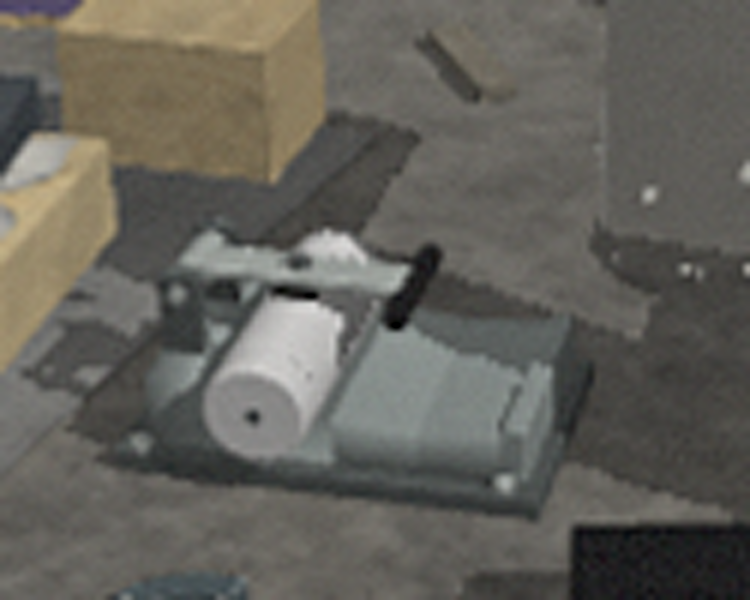

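The bar is seated with its end at crop px (255,415). The strap is level across it, the handle sits at crop px (415,285), z about 0.08 m, and the gripper is clear. Handing in.

```bash
python3 -c "
from bench import *
print(hand_in())"
```

```text
the job is handed in; nothing more can be done
None
```

The job is handed in at about 19 s: the bar was rolled into the vee and settled untouched, then the strap was swung over and pressed down on it with about 23 N, and the gripper was backed off clear (no verdict was returned).

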